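# Free the test cell's door from its safety catch

## Task

The small grey test cell's blue door stands ajar, held by the orange sprung safety hook behind its top edge. Reach down through the gap between door and cell, press the hook down gently until its tooth clears the steel lip, draw the door past the lip while it is down, and swing the door wide open, to about a right angle. Never force door, hook or cell, and leave the things lying on the table where they are.

Things in the scene. Friction and masses are not known exactly. Their poses are not given: they have to be found in the camera images.
- foot_plate: Fixed dark steel plate 119x210x8 mm carrying the grey test cell (115 deep, 200 wide, 150 high) on four studs. Origin on the table under the middle of the cell's front edge; x into the cell, y along its front to the left as one faces the door, z up. The cell is screwed up or down on the studs and its height is NOT measured: roof and door top edge lie 186 mm above the table, give or take 20.
- hinge_foot (a point): Point on the table straight below the door's upright hinge axis (plate frame x 0, y -91 mm), at the right end of the cell's front. The axis lies in the plane of the door's inner face. The door is 182 mm wide, 12 mm thick (outside that face). Door, hook and cell are light plastic and sheet: they take at most 18 N.
- door (a joint): Opening angle of the blue windowed door, rad: 0 shut, up to 1.75; grows as the free edge swings out (turn about +z). Light friction hinge, stays where left. Starts ajar at 0.33 to 0.36; the hook stops it at 0.38; past the lip from 0.64. The orange hook is a level tongue on its inner face, 36 mm wide, middle 125 mm from the hinge, 80 mm long square to the face, top 20 mm below the door's top edge.
- lip_foot (a point): Point on the table below the middle of the steel lip (x 5 mm in the plate frame) that hangs 18 mm down from the roof along the cell's front, 10 mm thick. The hook's tooth (12 mm high, 67 to 79 mm out from the door's face) stands behind it. The gap from door to lip over the tongue is 43 to 47 mm wide, open above. Feel for the tongue there.
- hook_foot (a point): Point on the table below the middle of the open part of the tongue as it is with the door at 0.35 (moves on with the door, this point does not). The hook slides straight down against a spring and comes up by itself: 2.4 N to start, then 0.4 N per mm. The tooth clears the lip 10 mm down (6.4 N); hard stop at 14.5 mm (8.2 N).
- watch_mid (a point): white stopwatch, 76 x 53 x 14 mm, lying on the table; its centre. Leave it alone.
- magnet_mid (a point): red and green bar magnet, 15 x 81 x 11 mm, lying on the table; its centre. Leave it alone.
- weight_mid (a point): slotted brass weight, 32 mm across, 14 mm high, on the table; its centre. Leave it alone.
- pen_mid (a point): white marker pen with black cap, 17 x 135 x 16 mm, lying on the table; its centre. Leave it alone.

How it is judged:
By the outcome, as a careful person would: the job done as asked, in the order asked, and still so for the second after the job is handed in, with the robot touching nothing.
It also fails if it takes over 45 s, if anything falls off the work surface, if the arm or the gripper's body presses on something with over 40 N, if the wrist force passes 120 N, or if a joint passes its speed limit or range.

## Robot

A 6-joint arm with a two-finger parallel gripper is mounted at the origin on a cart in front of the work surface, level with it; the furniture and walls round the work are solid. World frame = base frame: x ahead of the robot, y to its left, z up, the work surface at z = 0. Lengths are in mm, angles in degrees, forces in N, time in s.
With the tool pointing down it reaches from about 300 to 850 mm from the base axis. Payload 4.2 kg.
Tool frame: the origin (TCP) lies between the finger pads; the fingertips stand ahead of it and the grasp point (between the pads) lies 8 mm behind it (env.tip_reach is the x of the fingertips in the tool frame, in mm); x points along the fingers, y is the direction in which the jaws open and shut, and the axes are right-handed (so a half turn about x gives the same grasp; the last joint's range is limited). The gripper opens to 91 mm and grips with 3 to 60 N. Pads are 32 mm wide; open, the fingers measure 118 mm over their backs; the gripper's body (76 mm by 178 mm) begins 60 mm behind the grasp point.
Start: joints at [75.115, 18.312, 89.639, -0, 72.044, -1.146], TCP at [136.568, 558.562, 224.976] pointing down, gripper open.
Joint ranges: [-177.97, 177.97], [-48.28, 115.42], [12.27, 149.76], [-77.06, 257.06], [2.81, 150.46], [-146.56, 146.56]. Speed limits (degrees/s): [147.25, 147.25, 180, 180, 180, 180].

## Interface

Orientations are given as [roll, pitch, yaw] about the fixed x, y, z axes, in that order (R = Rz(yaw) Ry(pitch) Rx(roll)).
In Python, from workcell import env, cams gives the robot as it stands.
- The arm moves only by the tool arm_command, never from a script. Its argument "deltas" is a list of rows, each a list of 3 entries, a list of its own where there are three numbers: the opening, from 0 (shut) to 1 (fully open), then the shift along the world's x, y, z in mm, then the turn about the world's z in rad. A call has 1 to 20 rows; each row is the pose to reach, as a shift and turn from the pose commanded when the call began; what a row does not reach only later rows make up. A row lasts 1/10 s, in which the tool goes at most 50 mm and 8.59 degrees, less where a joint would pass 70% of its speed; a pose out of reach is approached as far as the arm can. A call with a gripper value outside its range is refused whole. The fingers move at their own pace and stop on an object; "grip_force" is the grip in N (left out, the last holds). Time passes only in rows, so rows that repeat a pose let the fingers close. It gives the time, the measured TCP pose, the force and the opening at its end, in the units of the state.
- env.state(): the state, without advancing time (a new reading comes with each control period).
- cams.grab_frame(name): name is "scene" or "top"; returns a dict with "img" (480x640x3 uint8, red, green, blue), "K" (3x3 intrinsics, pixels), "rvec" (rotation vector, rad) and "tvec" (3), from world to camera coordinates, as OpenCV has them. Camera axes: x right, y down, z forward; pixel columns grow to the right and rows downward; lengths in mm; the calibration is good to about 2 mm. A picture is of the moment at which its call begins. There is no depth.
- env.job_done(): hands the job in, once; it reports no verdict.
Trained networks look in a picture, given as the dict that the camera call returned (one of the last four; its "shot" number tells which), for a name from the list of things; names that differ only in an ending like _2 or _b are one class to them, and where a whole thing is asked for, a point or a joint stands for the part that bears it (a point fixed in the world has none). Each returns a list of dicts, best first, with "conf" (0 to 1); they miss things now and then, are a little off and sometimes report something else, mostly with a low value. They report only what shows in the picture. A call takes as long as a camera call.
- cams.silhouettes(picture, name): "region" (480x640 bool, what is visible of it) and "centre" ([column, row] in pixels, amid what is visible of it).
The state is a dict: "time_s": time; "qpos": joint angles; "qvel": joint speeds; "effort": joint torques, N m; "ee_pos": TCP position; "ee_rot": TCP orientation; "force": force on the tool from outside, world axes, zero at the start; "torque": the same for the moment, N m; "gripper_width": finger opening in mm.
Only numpy, scipy, OpenCV 4.12 (cv2) and the standard library are available. Lean on these libraries where they do the work, as an engineer would, in place of code of your own. Each camera call takes 0.05 s, during which the arm holds its last target.

## Working session

There is one attempt and no reset: what is moved stays moved. The work goes in short steps, Python scripts to look and compute and a tool call to move; the robot and the scene stay as the last step left them, time stands still between calls to the robot, and variables do not carry over. Pictures are saved under pics/ and viewed, and the job is handed in when it is done.

Besides the shell and the picture viewer there is one more tool, called after "Call:" as name(argument=value, ...) on one line, values as JSON. arm_command: Moves the arm, as the interface text tells. Its arguments: {"type":"object","properties":{"deltas":{"type":"array","items":{"type":"array"}},"grip_force":{"type":"number"}},"required":["deltas"]}

```bash
ls; mkdir -p pics; python3 - <<'E'
from workcell import env,cams
import cv2
print(env.state(), env.tip_reach)
for n in("scene","top"):
    p=cams.grab_frame(n); cv2.imwrite(f"pics/{n}0.png",p["img"][:,:,::-1]); print(n,p["K"],p["rvec"],p["tvec"])
    for t in["foot_plate","door","watch_mid","magnet_mid","weight_mid","pen_mid","hook_foot"]:
        try:
            print(t,[(round(d["conf"],2),d["centre"],int(d["region"].sum())) for d in cams.silhouettes(p,t)][:3])
        except Exception as e: print(t,e)
E
```

```text
pics
{'time_s': 0.0, 'qpos': array([ 7.51141528e+01,  1.83513422e+01,  8.97043541e+01, -1.85456788e-03,
        7.20436472e+01, -1.14671385e+00]), 'qvel': array([-0.03095461, -0.03255723, -0.02278807,  0.02447191,  0.10827435,
       -0.0053449 ]), 'effort': array([ 1.45893551e-03, -4.12467706e+01, -2.31982791e+01,  7.28265988e-02,
        4.56990651e-02, -1.51758968e-04]), 'ee_pos': array([136.45962848, 558.08988918, 224.13716018]), 'ee_rot': array([ -90.1298812 ,   89.90064086, -103.86844123]), 'force': array([ 0.1846084 , -0.01577293, -0.28711775]), 'torque': array([-0.04230812, -0.03367941,  0.01368261]), 'gripper_width': 91.39028750600556} 11.0
scene [[438.70455244   0.         318.07643058]
 [  0.         438.70455244 246.25760265]
 [  0.           0.           1.        ]] [ 2.05227463 -0.01849232  0.04785708] [-581.72073781  -12.61008235 1118.45702611]
foot_plate [(0.82, [326.1, 248.2], 10280), (0.57, [285.4, 361.6], 515)]
door [(0.7, [287.6, 224.5], 880)]
watch_mid [(0.58, [271.2, 234.3], 142)]
magnet_mid [(0.67, [378.9, 361.5], 316), (0.66, [326.3, 252.4], 10155)]
weight_mid []
pen_mid [(0.87, [285.7, 361.7], 498), (0.56, [324.8, 250.2], 10274)]
hook_foot [(0.92, [325.2, 252.4], 10340)]
top [[474.26243158   0.         323.58712597]
 [  0.         474.26243158 245.93439974]
 [  0.           0.           1.        ]] [ 1.96245971 -1.66690206  0.59706267] [-250.83048158  474.41303711  673.90484893]
foot_plate [(0.69, [357.2, 238.5], 12786)]
door [(0.68, [342.3, 263.9], 5493)]
watch_mid [(0.83, [209.7, 298.6], 552)]
magnet_mid [(0.76, [458.7, 254.1], 315)]
weight_mid [(0.43, [200.1, 242.7], 185)]
pen_mid [(0.98, [460.3, 316.7], 501)]
hook_foot [(0.57, [359.3, 237.4], 12724)]
```

View pics/scene0.png

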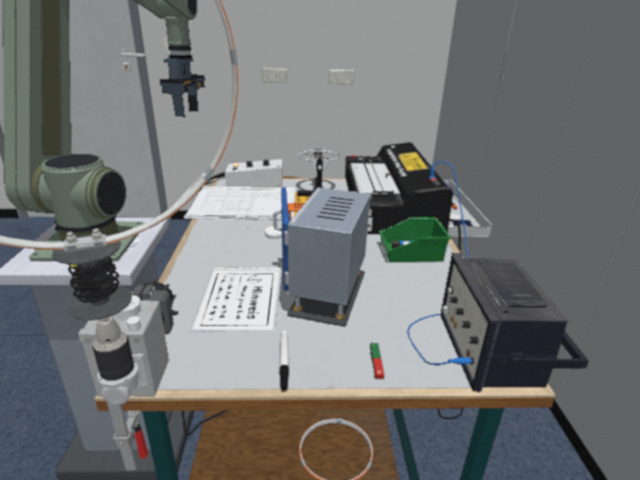

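View pics/top0.png

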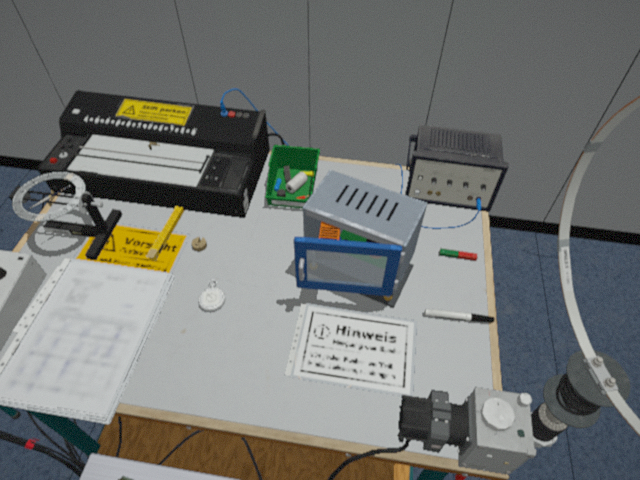

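```bash
python3 - <<'E'
import cv2,numpy as np
a=cv2.imread("pics/top0.png")[160:320,260:460]; cv2.imwrite("pics/c1.png",cv2.resize(a,None,fx=4,fy=4,interpolation=cv2.INTER_CUBIC)[:600+40,:800])
cv2.imwrite("pics/c1.png",cv2.resize(a[:150],None,fx=4,fy=4,interpolation=cv2.INTER_CUBIC))
a=cv2.imread("pics/scene0.png")[180:330,260:400]; cv2.imwrite("pics/c2.png",cv2.resize(a,None,fx=4,fy=4,interpolation=cv2.INTER_CUBIC))
E
```

```text
(no output)
```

View pics/c1.png

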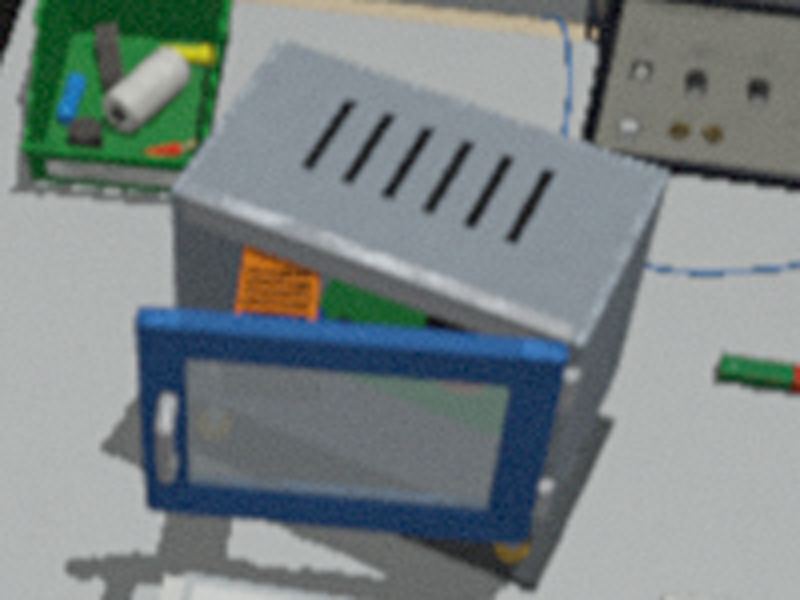

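View pics/c2.png

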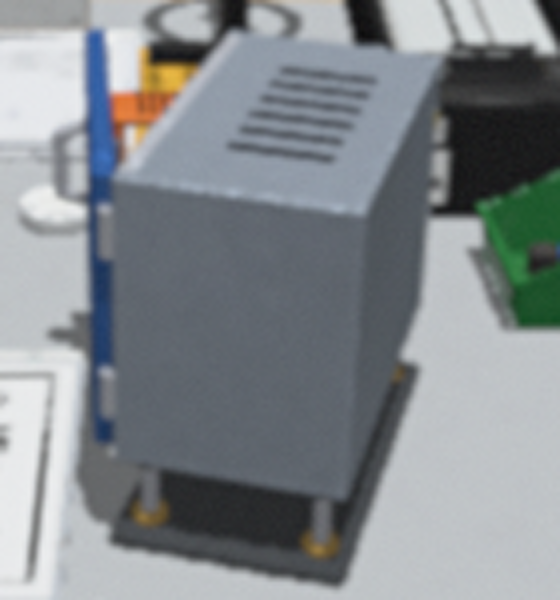

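```bash
cat > h.py <<'E'
import numpy as np,cv2
K={'s':np.array([[438.70455244,0,318.07643058],[0,438.70455244,246.25760265],[0,0,1]]),'t':np.array([[474.26243158,0,323.58712597],[0,474.26243158,245.93439974],[0,0,1]])}
R={'s':np.array([2.05227463,-0.01849232,0.04785708]),'t':np.array([1.96245971,-1.66690206,0.59706267])}
T={'s':np.array([-581.72073781,-12.61008235,1118.45702611]),'t':np.array([-250.83048158,474.41303711,673.90484893])}
def proj(c,P): return cv2.projectPoints(np.array(P,float).reshape(-1,3),R[c],T[c],K[c],None)[0].reshape(-1,2)
def world(p,P):
    P=np.array(P,float).reshape(-1,3);c,s=np.cos(p[2]),np.sin(p[2])
    return np.c_[p[0]+c*P[:,0]-s*P[:,1],p[1]+s*P[:,0]+c*P[:,1],P[:,2]]
def doorpt(th,r,d,z): # r along door from hinge, d inward(+)/outward(-) from inner face
    # shut: along +y; opening about... free edge goes to -x ; +z turn of +y -> -x 
    c,s=np.cos(th),np.sin(th)
    return [-s*r+c*d, -91+c*r+s*d, z]
def ray(c,uv,z):
    Rm=cv2.Rodrigues(R[c])[0]; d=Rm.T@np.linalg.inv(K[c])@np.array([*uv,1.]);o=-Rm.T@T[c]
    return o+d*(z-o[2])/d[2]
E
cat > fit.py <<'E'
from h import *
from scipy.optimize import least_squares
obs=[('t','r',(0,100),(303.75,208)),('t','r',(115,100),(331.2,170.5)),('t','r',(115,-100),(427,203)),('t','r',(0,-100),(405.5,246.2)),
('s','r',(0,-100),(289.5,226.2)),('s','r',(115,-100),(351.2,233.7)),('s','r',(115,100),(370.7,194.5)),('s','r',(0,100),(319.2,188)),
('s','f',(-2,-105),(288,315)),('s','f',(117,-105),(345.5,326.2)),('s','f',(117,105),(364.2,272.5)),
('t','d',(182,0),(295,237.5)),('t','d',(182,-12),(294.3,242))]
def model(p):
    out=[]
    for c,k,q,uv in obs:
        if k=='r': P=[q[0],q[1],p[3]]
        elif k=='f': P=[q[0],q[1],0]
        else: P=doorpt(p[4],q[0],q[1],p[3])
        out.append(proj(c,world(p,P))[0]-np.array(uv))
    return np.array(out)
best=None
for yaw in np.arange(-3,3,.5):
    r=least_squares(lambda p:model(p).ravel(),[550,0,yaw,186,.35],loss='soft_l1',x_scale=[10,10,.1,10,.1])
    if best is None or r.cost<best.cost: best=r
p=best.x; print(best.cost,np.round(p,3)); print(np.round(model(p),1))
np.save("p.npy",p)
lf=world(p,[5,0,0])[0];hf=world(p,[0,-91,0])[0];print('lip',lf,'hinge',hf)
t=world(p,doorpt(p[4],125,30,p[3]-20))[0];print('tongue',t)
print('door free',world(p,doorpt(p[4],182,0,0)),'90',world(p,doorpt(1.57,182,0,0)))
E
python3 fit.py
python3 - <<'E'
from h import *
for n,uv,z in [('watch',(209.7,298.6),7),('magnet',(458.7,254.1),6),('weight',(200,242.7),7),('pen',(460.3,316.7),8)]: print(n,ray('t',uv,z))
print(ray('t',(58,200),0))
E
```

```text
10.689739943680703 [ 5.42466e+02 -2.16175e+02 -3.02000e-01  1.93134e+02  3.88000e-01]
[[-1.6 -1.2]
 [-1.6 -1.9]
 [-0.  -0.8]
 [-0.  -0.6]
 [-1.9 -0. ]
 [ 0.3  1.6]
 [-0.2  0.8]
 [-1.6  1. ]
 [-1.6  1.4]
 [ 0.3  1.5]
 [ 0.7  0.7]
 [-0.  -0.5]
 [-0.1  0.4]]
lip [ 547.23999507 -217.65937446    0.        ] hinge [ 515.44134855 -303.06924555    0.        ]
tongue [ 534.52625484 -175.9442427   173.13405001]
door free [[ 499.71239862 -121.75018937    0.        ]] 90 [[ 341.69500811 -248.88244658    0.        ]]
watch [462.40091594  52.64545135   7.        ]
magnet [ 663.1457224  -448.13972954    6.        ]
weight [598.48113402 117.78074685   7.        ]
pen [ 503.12508871 -447.87265906    8.        ]
[672.78531396 494.93905141   0.        ]
```

```bash
cat > ov.py <<'E'
from h import *
p=np.load("p.npy");H=p[3]
im={'s':cv2.imread("pics/scene0.png"),'t':cv2.imread("pics/top0.png")}
box={'s':(260,180,140,150),'t':(270,160,180,150)}
for c in 'st':
    x,y,w,h=box[c];f=4
    a=cv2.resize(im[c][y:y+h,x:x+w],None,fx=f,fy=f,interpolation=cv2.INTER_CUBIC)
    def poly(P,col):
        q=proj(c,world(p,P)); 
        q=((q-[x-.0,y-.0]+.5)*f-.5); cv2.polylines(a,[np.int32(np.round(q*8))],True,col,1,cv2.LINE_AA,3)
    poly([[0,100,H],[115,100,H],[115,-100,H],[0,-100,H]],(0,0,255))
    poly([[0,100,H-150],[115,100,H-150],[115,-100,H-150],[0,-100,H-150]],(0,0,255))
    for z in (0,8): poly([[-2,105,z],[117,105,z],[117,-105,z],[-2,-105,z]],(0,255,255))
    for d in (0,-12): poly([doorpt(p[4],r,d,z) for r,z in((0,H),(182,H),(182,H-150),(0,H-150))],(0,255,0))
    poly([doorpt(p[4],r,d,H-20) for r,d in((107,0),(143,0),(143,80),(107,80))],(255,0,255))
    cv2.imwrite(f"pics/ov_{c}.png",a)
E
python3 ov.py
```

```text
(no output)
```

View pics/ov_t.png

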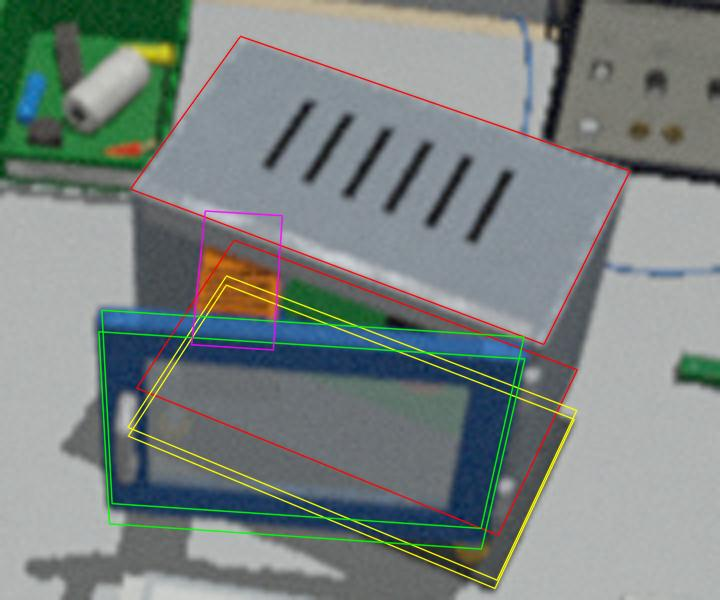

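View pics/ov_s.png

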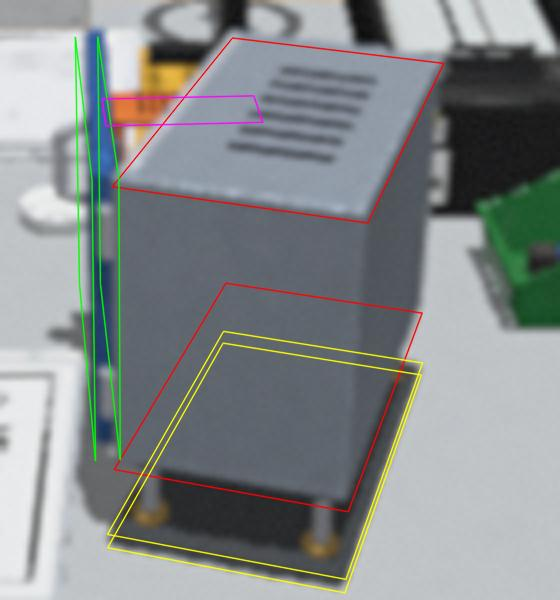

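```bash
cat > fit2.py <<'E'
import re
s=open('fit.py').read()
s=s.split('def model')[0]
exec(s)
tq=lambda a,b:(a/4+270-.375,b/4+160-.375)
sq=lambda a,b:(a/4+260-.375,b/4+180-.375)
obs=[('t','r',(0,100),tq(135,192)),('t','r',(115,100),tq(245,42)),('t','r',(115,-100),tq(629,171)),('t','r',(0,-100),tq(543,345)),
('s','r',(0,-100),sq(118,183)),('s','r',(115,-100),sq(367,215)),('s','r',(115,100),sq(443,58)),('s','r',(0,100),sq(236,32)),
('s','f',(-2,-105),sq(112,543)),('s','f',(117,-105),sq(343,585)),('s','f',(117,105),sq(418,370)),
('t','f',(-2,-105),tq(493,586)),('t','f8',(117,-105),tq(573,420)),
('t','d',(182,0),tq(100,309)),('t','d',(182,-12),tq(100,330)),('t','db',(182,-12),tq(112,510)),('t','db',(0,-12),tq(487,544)),
('s','d',(182,0),sq(104,30)),('s','d',(182,-12),sq(89,30))]
def model(p,prior=True):
    out=[]
    off={'s':p[5:7],'t':p[7:9]}
    for c,k,q,uv in obs:
        if k=='r': P=[q[0],q[1],p[3]]
        elif k=='f': P=[q[0],q[1],0]
        elif k=='f8': P=[q[0],q[1],8]
        elif k=='db': P=doorpt(p[4],q[0],q[1],p[3]-150)
        else: P=doorpt(p[4],q[0],q[1],p[3])
        out.append(proj(c,world(p,P))[0]+off[c]-np.array(uv))
    return np.array(out)
r=least_squares(lambda p:np.r_[model(p).ravel(),p[5:]/.7],[542,-216,-.3,190,.35,0,0,0,0],loss='soft_l1',x_scale=[10,10,.1,10,.1,1,1,1,1])
p=r.x; print(r.cost,np.round(p,3)); print(np.round(model(p),1))
J=r.jac; print('sd',np.round(np.sqrt(np.diag(np.linalg.inv(J.T@J))),3))
np.save("p.npy",p)
lf=world(p,[5,0,0])[0];hf=world(p,[0,-91,0])[0];print('lip',lf,'hinge',hf)
for d in(20,30): print('tongue',world(p,doorpt(p[4],125,d,p[3]-20))[0])
print('door free',world(p,doorpt(p[4],182,0,0)),'90',world(p,doorpt(1.57,182,0,0)))
E
python3 fit2.py
```

```text
12.667199143480675 [ 5.42785e+02 -2.15675e+02 -2.99000e-01  1.93329e+02  3.68000e-01
  1.84000e-01 -1.04800e+00  3.89000e-01  5.96000e-01]
[[-1.2 -0.4]
 [-1.3 -1.1]
 [ 0.2  0.1]
 [ 0.2  0. ]
 [-1.  -0.4]
 [ 0.6  0.6]
 [ 0.3 -0.1]
 [-0.8  0.1]
 [-0.8 -0.1]
 [ 0.9  0.6]
 [ 0.9 -0.1]
 [ 0.6  0.8]
 [ 0.9 -2.2]
 [ 0.8 -1. ]
 [-0.1 -0.9]
 [-0.4  2.3]
 [-1.4  1.4]
 [ 0.3  0.4]
 [-1.6  0.4]]
sd [1.572 1.63  0.007 1.37  0.011 0.656 0.661 0.8   0.727]
lip [ 547.5627914 -217.1484017    0.       ] hinge [ 515.96823624 -302.63397992    0.        ]
tongue [ 527.33903543 -176.55581002  173.32867844]
tongue [ 537.31543932 -175.86924934  173.32867844]
door free [[ 503.47283176 -121.06342926    0.        ]] 90 [[ 342.09296675 -248.86232698    0.        ]]
```

```bash
python3 - <<'E'
from workcell import env
from scipy.spatial.transform import Rotation as Ro
s=env.state();M=Ro.from_euler('xyz',s['ee_rot'],degrees=True).as_matrix();print(M.round(3),s['ee_pos'])
E
```

```text
[[ 0.     0.238  0.971]
 [ 0.     0.971 -0.238]
 [-1.     0.     0.   ]] [136.57733219 558.55200358 224.9984047 ]
```

Call:
arm_command(deltas=[[0,[0,0,40],0],[0,[20,-30,80],-0.1],[0,[60,-70,100],-0.2],[0,[100,-110,100],-0.3],[0,[140,-150,100],-0.4],[0,[175,-195,100],-0.5],[0,[210,-240,100],-0.6],[0,[245,-285,100],-0.7],[0,[275,-330,100],-0.8],[0,[305,-375,100],-0.9],[0,[325,-420,100],-1.0],[0,[345,-470,100],-1.1],[0,[360,-520,100],-1.2],[0,[370,-570,100],-1.27],[0,[380,-620,100],-1.27],[0,[390,-670,100],-1.27],[0,[391,-715,100],-1.27],[0,[391,-735,95],-1.27],[0,[391,-735,90],-1.27],[0,[391,-735,85],-1.27]], grip_force=20)

```text
time_s: 2.8
ee_pos: [527.5, -179.8, 309.0]
ee_rot: [-43.8, 89.9, -130.6]
force: [0.3, 1.0, 0.2]
gripper_width: 0.6
```

```bash
cat > look.py <<'E'
import sys
from workcell import env,cams
import cv2
from h import *
from scipy.spatial.transform import Rotation as Ro
tag=sys.argv[1]
for n,b in(("scene",(250,120,180,135)),("top",(250,110,180,140))):
    a=cams.grab_frame(n)["img"][:,:,::-1]; x,y,w,h=b
    cv2.imwrite(f"pics/{n}_{tag}.png",cv2.resize(a[y:y+h,x:x+w],None,fx=4,fy=4,interpolation=cv2.INTER_CUBIC))
s=env.state();M=Ro.from_euler('xyz',s['ee_rot'],degrees=True).as_matrix()
print(s['time_s'],s['ee_pos'].round(1),s['force'].round(2),'yang',np.degrees(np.arctan2(M[1,1],M[0,1])).round(2),'down',M[:,0].round(3),s['gripper_width'],s['qpos'].round(1))
E
python3 look.py 1
```

```text
2.9 [ 527.  -176.4  309. ] [-0.38  0.16  0.09] yang 3.42 down [-0.002  0.001 -1.   ] 0.7979754525356835 [-19.7  14.3  83.3   0.   82.5 -23.1]
```

View pics/top_1.png

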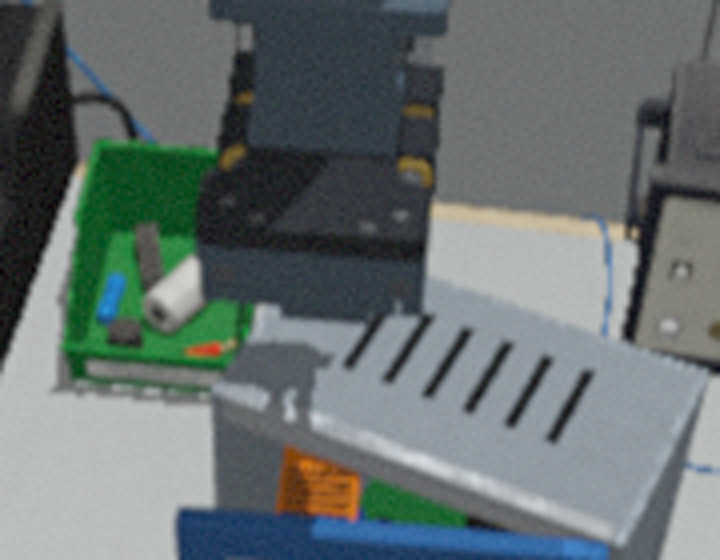

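View pics/scene_1.png

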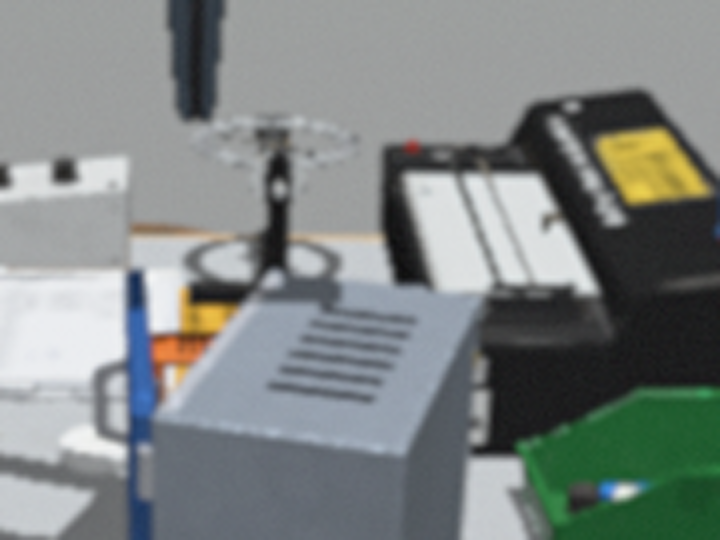

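```bash
python3 - <<'E'
from h import *
# scene crop (250,120) x4 ; top crop (250,110)
for c,o in(('s',(250,120)),('t',(250,110))):
    for z in (298,340,390):
        for dx in(-13.5,0,13.5): print(c,z,dx,((proj(c,[527+dx,-176.4+.06*dx,z])[0]-o+.5)*4).round(0))
p=np.load('p.npy')
for d in (0,30): 
  for r in (107,143): print(d,r,((proj('t',world(p,doorpt(p[4],r,d,p[3]-20)))[0]+p[7:9]-(250,110)+.5)*4).round(0))
E
```

```text
s 298 -13.5 [160. 111.]
s 298 0 [188. 111.]
s 298 13.5 [216. 111.]
s 340 -13.5 [160.  23.]
s 340 0 [189.  23.]
s 340 13.5 [217.  23.]
s 390 -13.5 [160. -88.]
s 390 0 [189. -88.]
s 390 13.5 [219. -87.]
t 298 -13.5 [319. 331.]
t 298 0 [322. 307.]
t 298 13.5 [325. 283.]
t 340 -13.5 [322. 251.]
t 340 0 [325. 227.]
t 340 13.5 [328. 203.]
t 390 -13.5 [325. 146.]
t 390 0 [328. 121.]
t 390 13.5 [332.  97.]
0 107 [354. 548.]
0 143 [273. 541.]
30 107 [359. 496.]
30 143 [279. 490.]
```

```bash
python3 - <<'E'
from h import *
a=np.radians(3.42);y=np.array([np.cos(a),np.sin(a)]);n=np.array([-y[1],y[0]])
for dz in (377,):
  for i in(-89,-59,):
    for j in (-38,-16,16,38):
      q=np.array([527,-176.4])+i*y+j*n; print(i,j,((proj('t',[*q,dz])[0]-(250,110)+.5)*4).round(0))
for j in(-16,16):
  q=np.array([527,-176.4])-13.5*y+j*n
  print(j,((proj('t',[*q,298])[0]-(250,110)+.5)*4).round(0),((proj('s',[*q,298])[0]-(250,120)+.5)*4).round(0))
E
```

```text
-89 -38 [418. 332.]
-89 -16 [352. 326.]
-89 16 [256. 319.]
-89 38 [191. 314.]
-59 -38 [423. 270.]
-59 -16 [359. 265.]
-59 16 [266. 257.]
-59 38 [203. 253.]
-16 [360. 334.] [162. 120.]
16 [278. 328.] [159. 103.]
```

```bash
sed -e "s#p\[5:\]/.7#(p[5]-1.7)/.4,p[6:]/.9#" -e "s#^('t','d'#('t','d'#" fit2.py | sed "s#('t','db',(182,-12),tq(112,510)),('t','db',(0,-12),tq(487,544)),##" > fit3.py; python3 fit3.py; sed -i 's/q=proj(c,world(p,P)); /q=proj(c,world(p,P))+(p[5:7] if c=="s" else p[7:9])/' ov.py; python3 ov.py
```

```text
8.53441004562994 [ 5.40214e+02 -2.15216e+02 -2.99000e-01  1.93783e+02  3.70000e-01
  1.65100e+00 -8.53000e-01  5.55000e-01  1.92000e-01]
[[-1.5  0. ]
 [-1.5 -0.9]
 [ 0.1  0.5]
 [ 0.1  0.6]
 [-1.  -0.6]
 [ 0.6  0.4]
 [ 0.5 -0.2]
 [-0.5  0.1]
 [-0.6 -0.1]
 [ 1.   0.6]
 [ 1.3 -0. ]
 [ 0.4  1.5]
 [ 0.8 -1.7]
 [ 0.4 -0.3]
 [-0.5 -0.2]
 [ 0.4  0.3]
 [-1.5  0.4]]
sd [1.222 1.955 0.007 1.346 0.01  0.388 0.685 1.012 0.643]
lip [ 544.9915149  -216.68945132    0.        ] hinge [ 513.39690168 -302.17500808    0.        ]
tongue [ 524.5092223  -176.07379346  173.7827511 ]
tongue [ 534.4841978  -175.36678303  173.7827511 ]
door free [[ 500.52931184 -120.63045396    0.        ]] 90 [[ 339.52166872 -248.40323705    0.        ]]
```

View pics/ov_t.png

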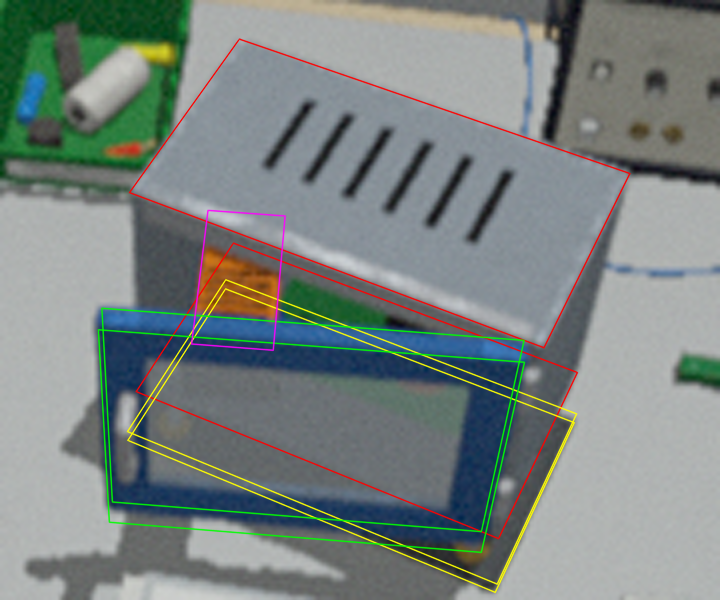

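View pics/ov_s.png

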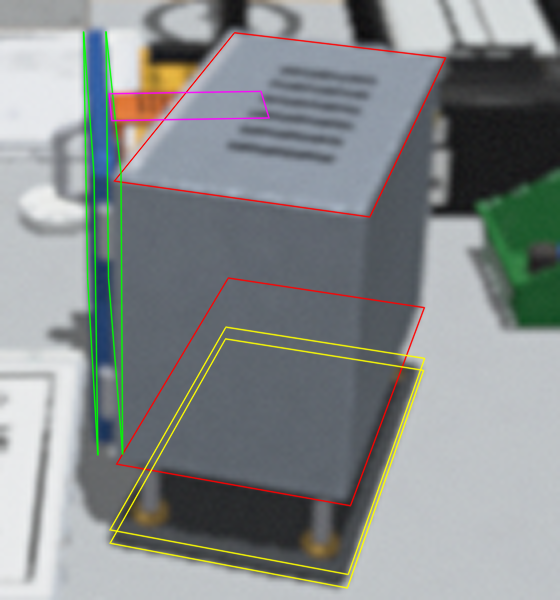

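Call:
arm_command(deltas=[[0,[-1.5,0,-30],0],[0,[-1.5,0,-60],0],[0,[-1.5,0,-85],0],[0,[-1.5,0,-95],0],[0,[-1.5,0,-95],0]])

```text
time_s: 3.4
ee_pos: [525.6, -175.1, 214.3]
ee_rot: [-119.3, 89.9, 154.2]
force: [1.5, 0.5, 0.7]
gripper_width: 0.6
```

```bash
python3 look.py 2
```

```text
3.5 [ 526.9 -176.   216.4] [-0.39 -0.07  0.95] yang 3.55 down [ 0.002 -0.001 -1.   ] 0.8825590078512572 [-19.7  16.8  93.1   0.   69.9 -23.2]
```

View pics/top_2.png

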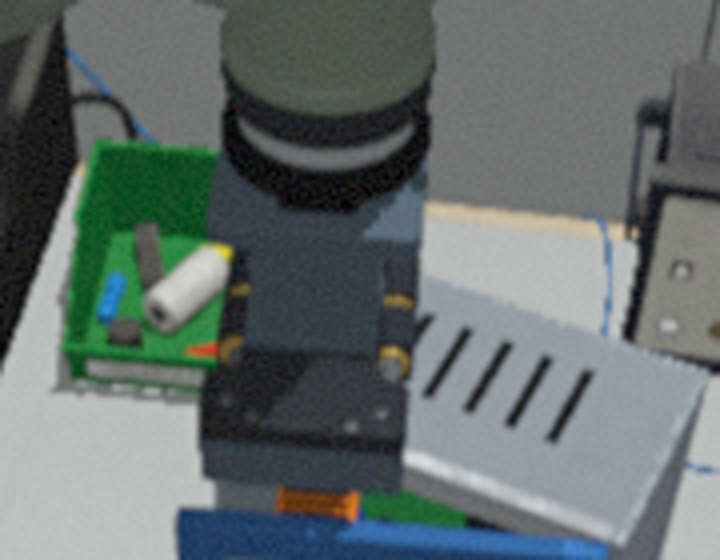

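View pics/scene_2.png

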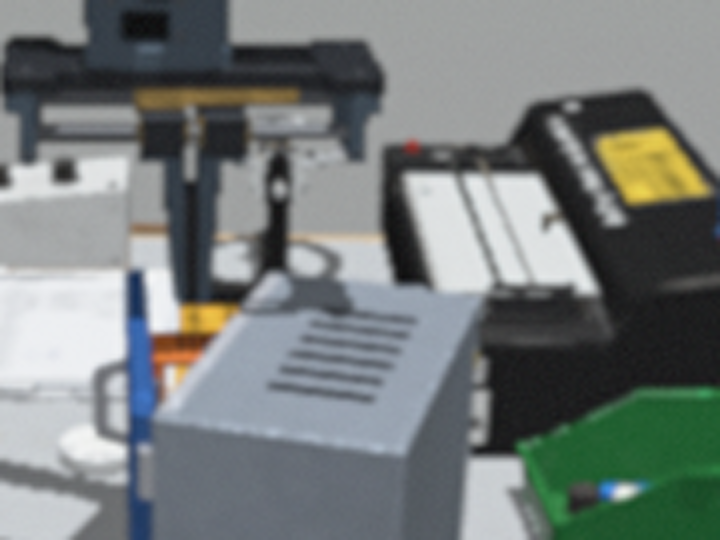

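```bash
python3 - <<'E'
from h import *
p=np.load('p.npy');th=p[4];H=p[3]
f=lambda P:((proj('s',world(p,P))[0]+p[5:7]-(250,120)+.5)*4).round(0)
for r in(109,125,141):
  print(r,'door',f(doorpt(th,r,0,H)),f(doorpt(th,r,0,H-20)),'lip',f(doorpt(th,r,r*np.tan(th),H)),f(doorpt(th,r,r*np.tan(th),H-18)), 'gap',r*np.tan(th))
for w in(-13.5,0,13.5): print(((proj('s',[526.5+w,-176,205.4])[0]+p[5:7]-(250,120)+.5)*4).round(0))
print(f([0,-100,H]),f([0,100,H]),f(doorpt(th,182,0,H)))
E
```

```text
109 door [151. 322.] [152. 359.] lip [235. 321.] [235. 354.] gap 42.26323138173502
125 door [150. 310.] [150. 347.] lip [245. 309.] [244. 342.] gap 48.46700846529245
141 door [149. 299.] [149. 335.] lip [254. 298.] [254. 330.] gap 54.670785548849885
[167. 288.]
[193. 288.]
[220. 289.]
[154. 421.] [275. 273.] [146. 272.]
```

Call:
arm_command(deltas=[[0,[-1,0,-4],0],[0,[-1,0,-8],0],[0,[-1,0,-12],0],[0,[-1,0,-16],0],[0,[-1,0,-20],0],[0,[-1,0,-20],0],[0,[-1,0,-20],0]])

```text
time_s: 4.2
ee_pos: [525.0, -176.5, 194.8]
ee_rot: [-137.3, 90.0, 136.2]
force: [0.0, -0.9, -0.5]
gripper_width: 1.0
```

```bash
python3 look.py 3
```

```text
4.3 [ 525.2 -176.5  195.1] [ 0.73 -0.19  0.8 ] yang 3.5 down [ 0. -0. -1.] 0.463816059668514 [-19.8  17.6  95.2   0.   67.2 -23.3]
```

View pics/scene_3.png

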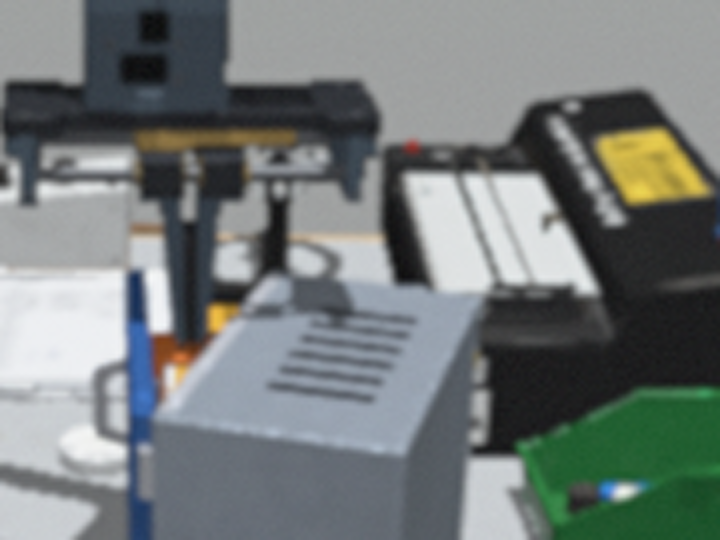

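Call:
arm_command(deltas=[[0,[0,0,-1.5],0],[0,[0,0,-3],0],[0,[0,0,-4.5],0],[0,[0,0,-6],0],[0,[0,0,-6],0]])

```text
time_s: 4.8
ee_pos: [525.1, -176.4, 189.0]
ee_rot: [86.5, 90.0, -0.0]
force: [0.6, 0.5, -0.3]
gripper_width: 0.6
```

Call:
arm_command(deltas=[[0,[0,0,-1.5],0],[0,[0,0,-3],0],[0,[0,0,-3],0],[0,[0,0,-3],0]])

```text
time_s: 5.2
ee_pos: [525.2, -176.4, 186.2]
ee_rot: [76.0, 90.0, -10.5]
force: [-1.0, 0.6, 3.3]
gripper_width: 0.7
```

Call:
arm_command(deltas=[[0,[0,0,-1.5],0],[0,[0,0,-3],0],[0,[0,0,-3],0],[0,[0,0,-3],0]])

```text
time_s: 5.6
ee_pos: [525.2, -176.4, 183.1]
ee_rot: [81.2, 90.0, -5.3]
force: [-0.2, -0.3, 3.4]
gripper_width: 0.8
```

Call:
arm_command(deltas=[[0,[0,0,-1.5],0],[0,[0,0,-3],0],[0,[0,0,-3],0],[0,[0,0,-3],0]])

```text
time_s: 6.0
ee_pos: [525.3, -176.5, 180.2]
ee_rot: [73.8, 90.0, -12.7]
force: [-0.7, 1.4, 5.8]
gripper_width: 0.2
```

```bash
python3 - <<'E'
from workcell import env,cams
for i in range(4):
    cams.grab_frame("top"); s=env.state(); print(s['force'].round(2),s['ee_pos'].round(1))
E
```

```text
[ 0.56 -0.3   6.18] [ 525.2 -176.5  180.2]
[-0.16  0.9   4.94] [ 525.3 -176.5  180.2]
[1.19 0.61 5.12] [ 525.3 -176.5  180.2]
[0.24 0.31 4.35] [ 525.3 -176.5  180.2]
```

Call:
arm_command(deltas=[[0,[0,0,-1.5],0],[0,[0,0,-3],0],[0,[0,0,-4.5],0],[0,[0,0,-4.5],0]])

```text
time_s: 6.6
ee_pos: [525.3, -176.5, 175.9]
ee_rot: [74.2, 89.9, -12.3]
force: [-0.1, 0.9, 6.8]
gripper_width: 0.8
```

```bash
python3 - <<'E'
from workcell import env,cams
import numpy as np
F=[]
for i in range(10):
    cams.grab_frame("top"); s=env.state(); F.append(s['force'])
print(np.mean(F,0).round(2),np.std(F,0).round(2),s['ee_pos'].round(1))
E
python3 look.py 4
```

```text
[-0.99  0.78  7.38] [0.35 0.31 0.35] [ 525.3 -176.5  176. ]
7.2 [ 525.3 -176.5  176. ] [-0.86  1.5   7.06] yang 3.5 down [ 0.001 -0.    -1.   ] 0.5897628076313807 [-19.8  18.5  96.8   0.   64.7 -23.3]
```

View pics/scene_4.png

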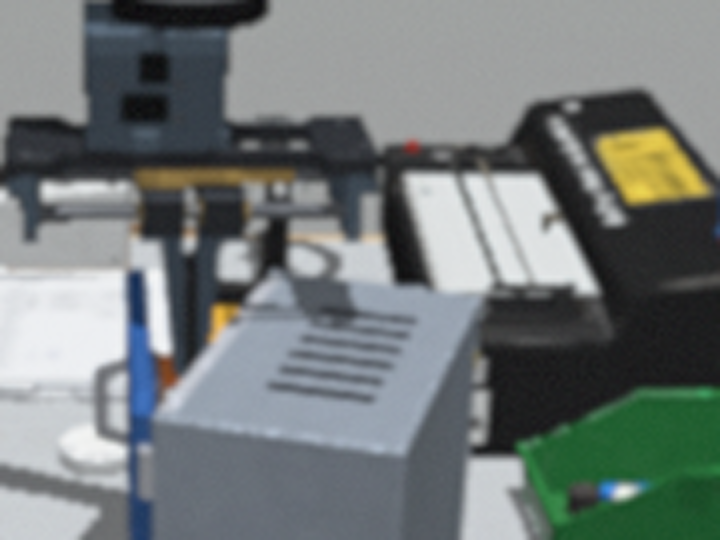

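```bash
cat > arc.py <<'E'
import sys,numpy as np
hx,hy=514.5,-302.3
x,y,f0,f1,n=map(float,sys.argv[1:])
for f in np.linspace(f0,f1,int(n)+1)[1:]:
    a=f-f0;c,s=np.cos(a),np.sin(a);v=np.array([x-hx,y-hy]);w=np.array([c*v[0]-s*v[1],s*v[0]+c*v[1]])-v
    print(f"[0, [{w[0]:.1f}, {w[1]:.1f}, 0], {a:.3f}]",end=", ")
print()
E
python3 arc.py 525.3 -176.5 0 .2 10;python3 arc.py 525.3 -176.5 0 .2 10 >/dev/null
```

```text
[0, [-2.5, 0.2, 0], 0.020], [0, [-5.0, 0.3, 0], 0.040], [0, [-7.6, 0.4, 0], 0.060], [0, [-10.1, 0.5, 0], 0.080], [0, [-12.6, 0.4, 0], 0.100], [0, [-15.1, 0.4, 0], 0.120], [0, [-17.7, 0.3, 0], 0.140], [0, [-20.2, 0.1, 0], 0.160], [0, [-22.7, -0.1, 0], 0.180], [0, [-25.2, -0.4, 0], 0.200],
```

Call:
arm_command(deltas=[[0,[-2.5,0.2,0],0.02],[0,[-5,0.3,0],0.04],[0,[-7.6,0.4,0],0.06],[0,[-10.1,0.5,0],0.08],[0,[-12.6,0.4,0],0.1],[0,[-15.1,0.4,0],0.12],[0,[-15.1,0.4,0],0.12]])

```text
time_s: 7.9
ee_pos: [510.2, -175.8, 176.1]
ee_rot: [88.8, 89.9, 9.2]
force: [0.5, 1.6, 7.1]
gripper_width: 0.7
```

```bash
python3 look.py 5
```

```text
8.0 [ 510.3 -175.8  176.1] [-0.26  1.26  6.98] yang 10.37 down [ 0.001  0.    -1.   ] 0.3696852163770811 [-20.3  17.2  98.7   0.   64.  -30.6]
```

View pics/top_5.png

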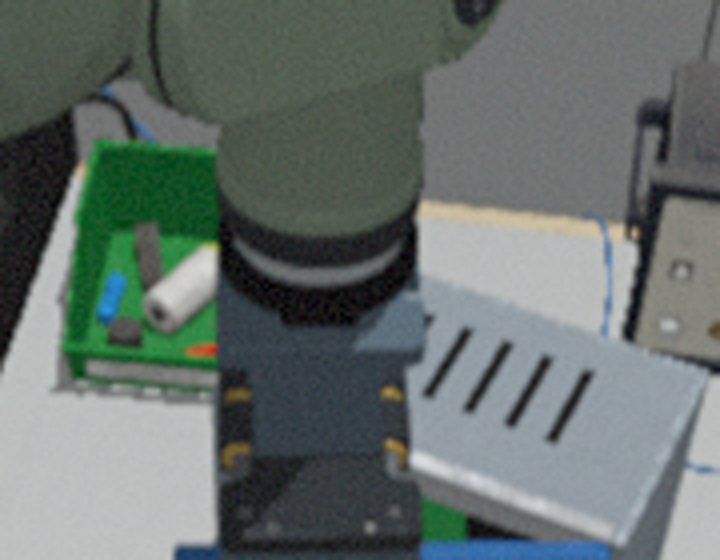

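View pics/scene_5.png

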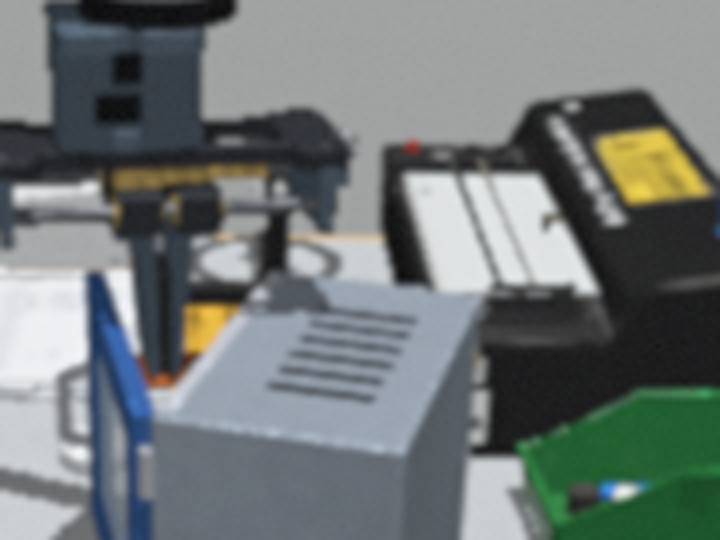

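```bash
python3 arc.py 510.3 -175.8 0 .36 18
```

```text
[0, [-2.5, -0.1, 0], 0.020], [0, [-5.1, -0.3, 0], 0.040], [0, [-7.6, -0.5, 0], 0.060], [0, [-10.1, -0.7, 0], 0.080], [0, [-12.6, -1.1, 0], 0.100], [0, [-15.1, -1.4, 0], 0.120], [0, [-17.6, -1.8, 0], 0.140], [0, [-20.1, -2.3, 0], 0.160], [0, [-22.6, -2.8, 0], 0.180], [0, [-25.0, -3.4, 0], 0.200], [0, [-27.5, -4.0, 0], 0.220], [0, [-29.9, -4.6, 0], 0.240], [0, [-32.4, -5.3, 0], 0.260], [0, [-34.8, -6.1, 0], 0.280], [0, [-37.2, -6.9, 0], 0.300], [0, [-39.6, -7.7, 0], 0.320], [0, [-41.9, -8.6, 0], 0.340], [0, [-44.3, -9.6, 0], 0.360],
```

Call:
arm_command(deltas=[[0,[-2.5,-0.1,0],0.02],[0,[-5.1,-0.3,0],0.04],[0,[-7.6,-0.5,0],0.06],[0,[-10.1,-0.7,0],0.08],[0,[-12.6,-1.1,0],0.1],[0,[-15.1,-1.4,0],0.12],[0,[-17.6,-1.8,0],0.14],[0,[-20.1,-2.3,0],0.16],[0,[-20.1,-2.3,0],0.16]])

```text
time_s: 8.9
ee_pos: [489.9, -177.8, 176.0]
ee_rot: [121.3, 89.9, 50.9]
force: [0.4, 2.0, 7.6]
gripper_width: 0.9
```

Call:
arm_command(deltas=[[0,[-2.5,-0.5,0],0.02],[0,[-4.9,-1.1,0],0.04],[0,[-7.4,-1.7,0],0.06],[0,[-9.8,-2.3,0],0.08],[0,[-12.3,-3,0],0.1],[0,[-14.7,-3.8,0],0.12],[0,[-17.1,-4.6,0],0.14],[0,[-19.5,-5.4,0],0.16],[0,[-21.8,-6.3,0],0.18],[0,[-24.2,-7.3,0],0.2],[0,[-24.2,-7.3,0],0.2]])

```text
time_s: 10.0
ee_pos: [465.2, -184.9, 175.8]
ee_rot: [163.7, 89.9, 104.7]
force: [-1.8, 2.4, 7.7]
gripper_width: 0.6
```

```bash
python3 look.py 6
```

```text
10.1 [ 465.3 -184.9  175.8] [-1.29  3.39  7.34] yang 30.99 down [-0.     0.002 -1.   ] 0.5538422354947462 [-2.300e+01  1.390e+01  1.035e+02  1.000e-01  6.270e+01 -5.410e+01]
```

View pics/scene_6.png

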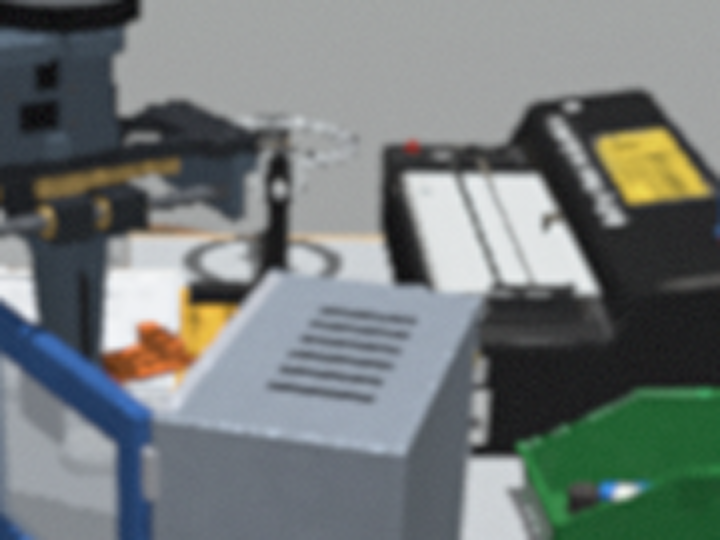

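View pics/top_6.png

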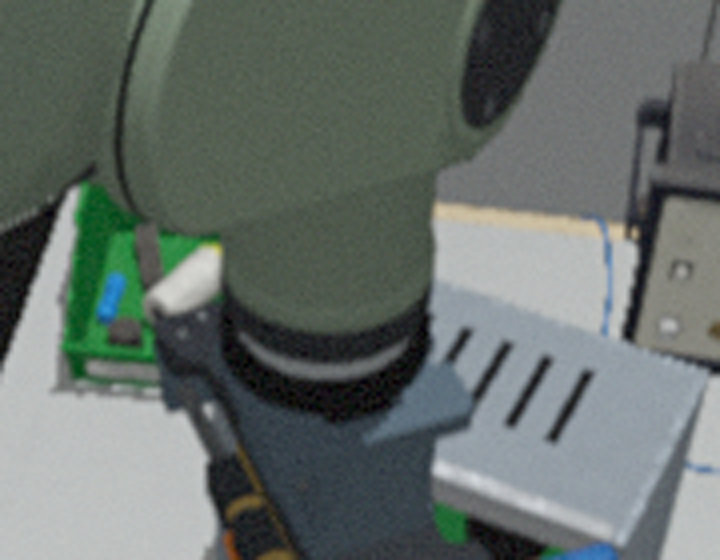

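Call:
arm_command(deltas=[[0,[0,0,3],0],[0,[0,0,6],0],[0,[0,0,9],0],[0,[0,0,12],0],[0,[0,0,14.5],0],[0,[0,0,14.5],0],[0,[0,0,14.5],0]])

```text
time_s: 10.8
ee_pos: [465.5, -185.9, 189.5]
ee_rot: [-99.9, 90.0, -158.9]
force: [0.3, -0.1, -0.4]
gripper_width: 0.3
```

```bash
python3 look.py 7; python3 arc.py 465.3 -184.9 0 .42 14; python3 arc.py 465.3 -184.9 0 .84 2
```

```text
10.9 [ 465.5 -185.8  189.5] [ 0.54 -0.28 -0.19] yang 30.99 down [-0.001 -0.    -1.   ] 0.3920826892681802 [-23.1  13.3 102.2  -0.   64.6 -54. ]
[0, [-3.5, -1.5, 0], 0.030], [0, [-7.0, -3.2, 0], 0.060], [0, [-10.4, -4.9, 0], 0.090], [0, [-13.7, -6.7, 0], 0.120], [0, [-17.0, -8.7, 0], 0.150], [0, [-20.2, -10.7, 0], 0.180], [0, [-23.4, -12.8, 0], 0.210], [0, [-26.5, -15.1, 0], 0.240], [0, [-29.5, -17.4, 0], 0.270], [0, [-32.5, -19.8, 0], 0.300], [0, [-35.4, -22.3, 0], 0.330], [0, [-38.2, -24.9, 0], 0.360], [0, [-40.9, -27.5, 0], 0.390], [0, [-43.6, -30.3, 0], 0.420], 
[0, [-43.6, -30.3, 0], 0.420], [0, [-71.1, -75.7, 0], 0.840],
```

View pics/scene_7.png

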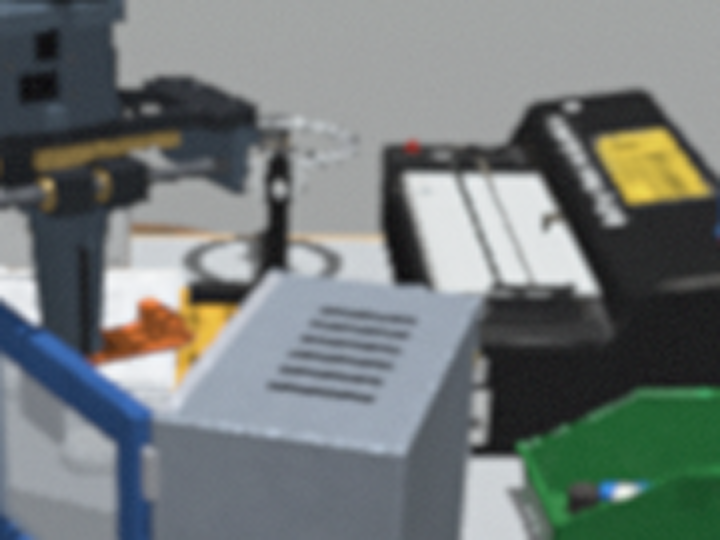

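Hook is up, force gone, tooth outside the lip. Now push the door's face round.

Call:
arm_command(deltas=[[0,[-3.5,-1.5,0],0.03],[0,[-7,-3.2,0],0.06],[0,[-10.4,-4.9,0],0.09],[0,[-13.7,-6.7,0],0.12],[0,[-17,-8.7,0],0.15],[0,[-20.2,-10.7,0],0.18],[0,[-23.4,-12.8,0],0.21],[0,[-26.5,-15.1,0],0.24],[0,[-29.5,-17.4,0],0.27],[0,[-32.5,-19.8,0],0.3],[0,[-35.4,-22.3,0],0.33],[0,[-38.2,-24.9,0],0.36],[0,[-40.9,-27.5,0],0.39],[0,[-43.6,-30.3,0],0.42],[0,[-43.6,-30.3,0],0.42]])

```text
time_s: 12.4
ee_pos: [421.7, -216.2, 189.7]
ee_rot: [-154.9, 90.0, 170.2]
force: [-0.4, -0.2, 1.3]
gripper_width: 0.9
```

```bash
python3 - <<'E'
from workcell import env,cams
import cv2
for n in("scene","top"):
    a=cams.grab_frame(n)["img"][:,:,::-1]; b=a[120:360,200:440]; cv2.imwrite(f"pics/{n}_8.png",cv2.resize(b,None,fx=2.5,fy=2.5,interpolation=cv2.INTER_CUBIC))
s=env.state();print(s['ee_pos'],s['force'],s['time_s'])
E
python3 arc.py 422 -216 0 .42 14
```

```text
[ 422.06835481 -215.97340025  189.81814879] [-0.04400116 -0.74169438 -0.1983927 ] 12.5
[0, [-2.5, -2.8, 0], 0.030], [0, [-5.0, -5.7, 0], 0.060], [0, [-7.4, -8.7, 0], 0.090], [0, [-9.7, -11.7, 0], 0.120], [0, [-11.9, -14.8, 0], 0.150], [0, [-14.0, -18.0, 0], 0.180], [0, [-16.0, -21.2, 0], 0.210], [0, [-17.9, -24.5, 0], 0.240], [0, [-19.7, -27.8, 0], 0.270], [0, [-21.4, -31.2, 0], 0.300], [0, [-23.0, -34.6, 0], 0.330], [0, [-24.5, -38.1, 0], 0.360], [0, [-25.9, -41.6, 0], 0.390], [0, [-27.2, -45.2, 0], 0.420],
```

View pics/scene_8.png

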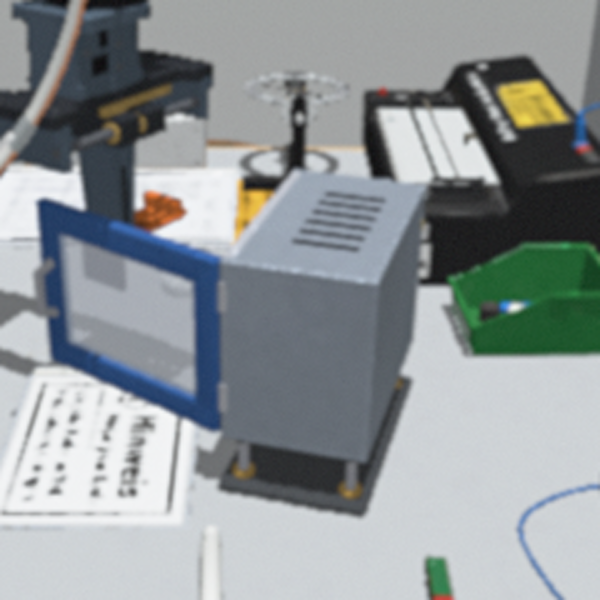

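View pics/top_8.png

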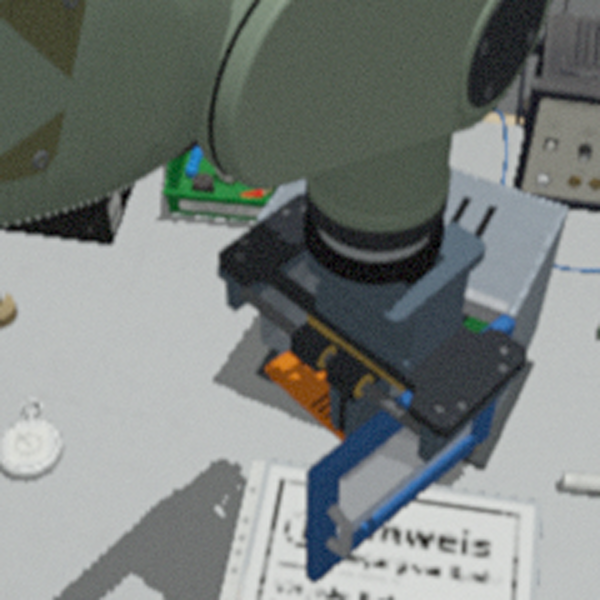

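Call:
arm_command(deltas=[[0,[-2.5,-2.8,0],0.03],[0,[-5,-5.7,0],0.06],[0,[-7.4,-8.7,0],0.09],[0,[-9.7,-11.7,0],0.12],[0,[-11.9,-14.8,0],0.15],[0,[-14,-18,0],0.18],[0,[-16,-21.2,0],0.21],[0,[-17.9,-24.5,0],0.24],[0,[-19.7,-27.8,0],0.27],[0,[-21.4,-31.2,0],0.3],[0,[-23,-34.6,0],0.33],[0,[-24.5,-38.1,0],0.36],[0,[-24.5,-38.1,0],0.36]])

```text
time_s: 13.8
ee_pos: [397.6, -254.2, 189.9]
ee_rot: [-124.6, 90.0, -139.0]
force: [-0.1, -1.0, 0.2]
gripper_width: 0.4
```

```bash
cat > look2.py <<'E'
import sys
from workcell import env,cams
from h import *
t=sys.argv[1];p=np.load('p.npy');H=p[3]
for n,c in(("scene",'s'),("top",'t')):
    a=cams.grab_frame(n)["img"][:,:,::-1]; b=cv2.resize(a[140:360,200:440],None,fx=2.5,fy=2.5,interpolation=cv2.INTER_CUBIC)
    for th,col in((1.4,(0,255,255)),(1.5,(0,255,0)),(1.6,(0,0,255))):
        off=p[5:7] if c=='s' else p[7:9]
        q=proj(c,world(p,[doorpt(th,0,0,H),doorpt(th,182,0,H),doorpt(th,182,0,H-20)]))+off
        q=(q-[200,140]+.5)*2.5; cv2.polylines(b,[np.int32(q*8)],False,col,1,cv2.LINE_AA,3)
    cv2.imwrite(f"pics/{n}_{t}.png",b)
s=env.state();print(s['ee_pos'],s['force'],s['time_s'])
E
python3 look2.py 9
```

```text
[ 397.7100167  -253.99089929  189.92853796] [-0.43513824  0.28133408  0.43290689] 13.9
```

View pics/scene_9.png

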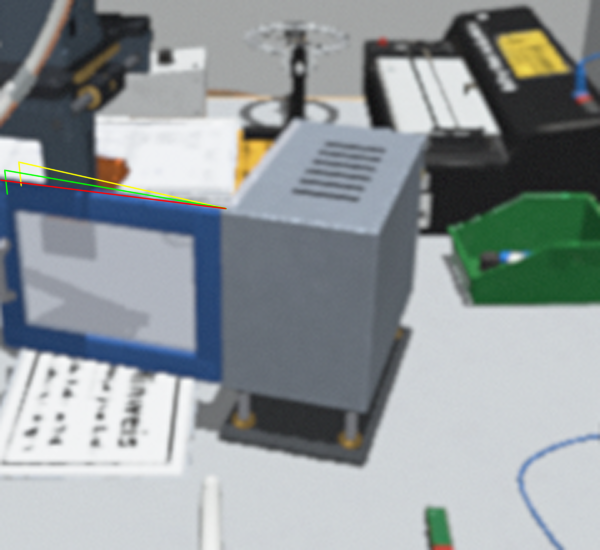

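View pics/top_9.png

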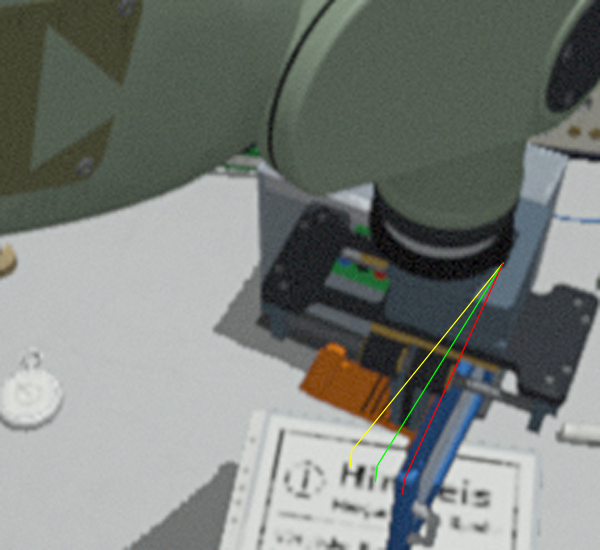

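Call:
arm_command(deltas=[[0,[0.9,2.8,0],0],[0,[1.8,5.5,0],0],[0,[1.8,5.5,5],0],[0,[1.8,5.5,20],0],[0,[1.8,5.5,50],0],[0,[1.8,5.5,90],0],[0,[1.8,20,130],0],[0,[1.8,60,150],0],[0,[1.8,110,150],0],[0,[1.8,160,150],0],[0,[1.8,210,150],0],[0,[1.8,260,150],0],[0,[1.8,310,150],0],[0,[1.8,330,150],0],[0,[1.8,330,150],0]])

```text
time_s: 15.4
ee_pos: [399.1, 78.3, 340.3]
ee_rot: [66.5, 89.9, 52.5]
force: [-0.4, -0.7, -0.5]
gripper_width: 0.5
```

```bash
python3 look2.py 10; python3 - <<'E'
from workcell import env,cams
p=cams.grab_frame("top")
import cv2;cv2.imwrite("pics/topfull.png",p["img"][:,:,::-1])
for t in["watch_mid","magnet_mid","weight_mid","pen_mid"]: print(t,[(round(d["conf"],2),d["centre"]) for d in cams.silhouettes(p,t)][:2])
E
```

```text
[399.26441484  75.865913   340.21172165] [-0.00189897 -1.26423539 -0.97401981] 15.5
watch_mid [(0.79, [209.0, 298.1]), (0.61, [202.1, 242.9])]
magnet_mid [(0.7, [459.0, 254.2])]
weight_mid []
pen_mid [(0.66, [457.4, 312.8]), (0.17, [459.2, 254.7])]
```

View pics/top_10.png

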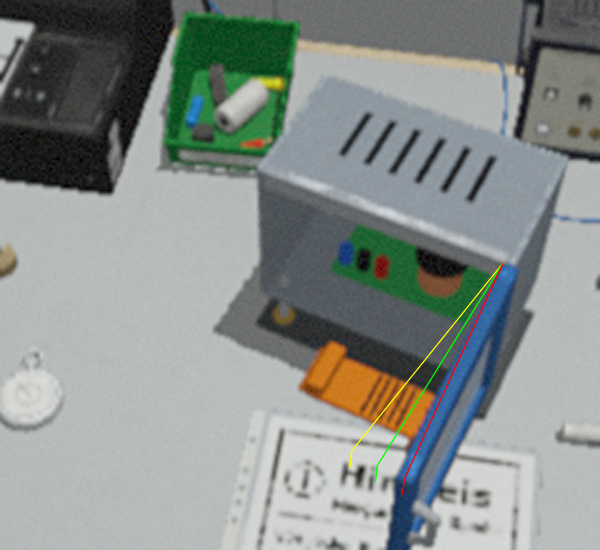

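View pics/topfull.png

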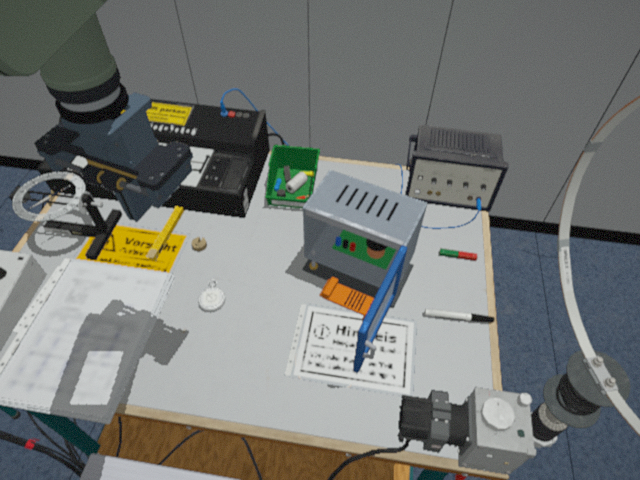

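View pics/scene_10.png

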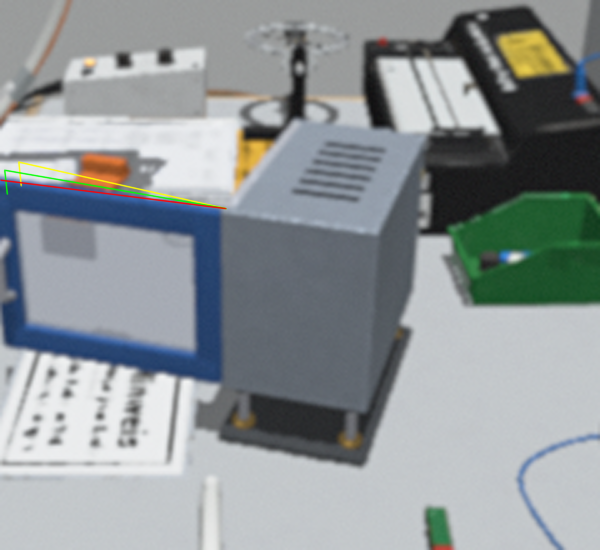

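```bash
python3 -c "
from workcell import env
print(env.job_done())"
```

```text
the job is handed in; nothing more can be done
None
```

The door is open to about a right angle, and I handed the job in after roughly 15.5 s of robot time.

**How it went:** I lowered the closed fingers into the gap and felt the tongue at about tool height 187 mm. I pressed it down about 12 mm; the force averaged 7.4 N and stayed short of the hard stop. With the hook held down, I drew the door along its hinge arc until the picture showed the tooth outside the lip, at about 0.8 rad. I then let the hook rise, pushed the door's inner face on round, backed off and withdrew the arm.

**Last checks:**
- **Door:** the overlay on the final top picture puts it at about 1.6 rad.
- **Arm:** it is well clear of everything. The last force reading was about 1.5 N, mostly within the noise.
- **Things on the table:** the watch and magnet are within 1 pixel of where they started. The pen's reported centre is about 5 pixels off at a lower confidence (0.66), but it lies in the same place in the picture.
- **Brass weight:** the network missed it in the last picture. I could still see it at the same spot, about (200, 243).

**Disagreements:** the first fit of the cell's position was off by 1 to 2 pixels between the two cameras. I corrected it using the gripper's own position in the scene picture. That fit put the door at 0.37 rad at the start, slightly above the 0.33 to 0.36 given.

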